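Snap the cap onto the specimen vial and lift it out by the cap

TASK

One vial in the wooden rack stands open: take its snap cap (the wide one with the thumb tab, lying open side down on the worktop, not the plain screw cap), set it squarely on the vial's mouth and press it straight down until it clicks over the bead, and keep pressing firmly for a moment after it gives so that it sits fully home. Then, by the cap alone, lift the vial straight out of the rack and finish still holding it there, upright, with its foot well clear (about 8 cm) above the rack. Leave the other vials standing in the rack and the screw cap where it lies.

Things in the scene. Friction and masses are not known exactly. Their poses are not given: they have to be found in the camera images.
- snap_cap: white snap cap, a round cup lying open side down: 37 mm across, 15.5 mm high, 12.7 mm deep inside, 12 g; a lip at the skirt's foot leaves a 27.2 mm opening. A thumb tab (13 mm wide, 12 to 15 mm above the foot) sticks out 6 mm at its +x; grip the skirt along its y, clear of the tab. Origin: centre of its open underside, z up through its closed top.
- vial: the open clear plastic vial, in one hole of the rack with 1 mm play all round: 72 mm high, body 28 mm in diameter, neck 25 mm, about 40 g; inside a paper slip, a cork foot and a small dark beetle. Origin at the centre of its foot, z up its axis. Snapped on, the cap has under 1 mm of play and holds far more than the vial's weight.
- vial_mouth (a point): centre of the open vial's mouth, 72 mm above its foot; rim bevelled to 21 mm; a springy bead rings the neck 7 mm below. A cap set on rests on the bead, its origin about 5 mm below this point; pressing takes about 8 to 12 N, then it gives (the click) and it bottoms on the rim, origin 12.7 mm below this point.
- rack: drilled light-wood block, fixed, 66 x 240 x 46 mm high, long side along its y. Origin at the centre of its underside. Four blind holes, 30 mm wide, 33 mm deep (floor 13 mm above the worktop), at y = +84, +28, -28 and -84 mm; three hold vials (any may be the open one), the one at -84 mm is empty.
- vial_tall: closed clear vial with a white screw cap, 28 mm diameter, 70 mm high, standing in the rack. Origin at the centre of its foot. Leave it alone.
- vial_short: closed clear vial with a white screw cap, 30 mm diameter, 58 mm high, standing in the rack. Origin at the centre of its foot. Leave it alone.
- screw_cap: plain white screw cap without a tab, 33 mm diameter, 13 mm high, lying on the worktop. It does not fit the open vial. Origin at the centre of its underside. Leave it alone.
Things that resemble listed ones, but are neither listed nor needed, are in the scene too. What is shaped like the vial but yellow is not meant.

How it is judged (in metres and radians):
On the way:
1. the cap sits fully home on the vial in the rack and is still being pressed down (z of snap_cap in the frame of vial between 0.056 and 0.0603 m and horizontal distance between snap_cap and vial below 0.006 m and angle between the z axis of snap_cap and the z axis of vial, either way round below 0.12 rad and contact force between snap_cap and vial above 5 N and height (world z) of vial below 0.02 m), for 0.3 s.
At the end, for the whole second after the job is handed in: Fingers hold the cap; it is home on the vial (origins under 60.8 mm apart, square to 0.15 rad); the vial hangs from it alone, still, within 0.3 rad of upright, foot 40 mm or more above the rack, touching neither rack nor arm; closed vials stand in the rack, screw cap moved under 30 mm (z of snap_cap in the frame of vial between 0.056 and 0.0608 m and angle between the z axis of snap_cap and the z axis of vial, either way round below 0.15 rad and height (world z) of vial above 0.086 m and angle between vial's own z axis and vertical below 0.3 rad and linear speed of vial below 0.05 m/s and contact force between the fingers and snap_cap above 1 N and contact force between the arm and vial below 0.5 N and contact force between rack and vial below 0.1 N and height (world z) of each of vial_tall, vial_short below 0.02 m and angle between each of vial_tall, vial_short's own z axis and vertical below 0.2 rad and distance of screw_cap from where it was at the start of the episode below 0.03 m); the arm keeps its last pose, push and grip.
It fails at once if a closed vial is tipped or pulled out of the rack (angle between any of vial_tall, vial_short's own z axis and vertical above 0.4 rad or height (world z) of any of vial_tall, vial_short above 0.035 m).
It fails at once if the screw cap is pushed away or picked up (distance of screw_cap from where it was at the start of the episode above 0.03 m).
It also fails if it takes over 42 s, if anything falls off the work surface, if the arm or the gripper's body presses on something with over 40 N, if the wrist force passes 120 N, or if a joint passes its speed limit or range.

ROBOT

A 7-joint arm with a two-finger parallel gripper is mounted at the origin on a cart in front of the work surface, level with it; the furniture and walls round the work are solid. World frame = base frame: x ahead of the robot, y to its left, z up, the work surface at z = 0. Lengths are in mm, angles in rad, forces in N, time in s.
With the tool pointing down it reaches from about 425 to 1025 mm from the base axis. Payload 9.4 kg.
Tool frame: the origin (TCP) lies at the very end of the fingers, on their centre line; the grasp point (between the pads) lies 19 mm behind it; z points along the fingers, y is the line along which they close (so a half turn about z gives the same grasp; the last joint's range is limited). The gripper opens to 93 mm and grips with 3 to 60 N. Pads are 15 mm wide; open, the fingers measure 128 mm over their backs; the gripper's body (75 mm by 188 mm) begins 65 mm behind the grasp point.
Start: joints at [-1.32, 0.599, -0.003, 1.599, 0.002, 0.943, -0.08], TCP at [233.426, 686.394, 218.618] pointing down, gripper open.
Joint ranges: [-2.57, 2.57], [-0.35, 1.97], [-1.29, 1.29], [0.11, 2.56], [-1.05, 4.19], [0.11, 1.86], [-2.63, 2.63]. Speed limits (rad/s): [2.22, 2.22, 3.01, 3.01, 3.14, 3.14, 3.14].

INTERFACE

Orientations are given as a 3x3 rotation matrix whose columns are the frame's x, y, z axes.
In Python, from bench import bot, viewer, ticket gives the robot as it stands.
- The arm moves only by the shell command python3 -m pendant 'ROWS' [FORCE]. ROWS is JSON, a list of rows, each a list of 7 numbers: the turn, a rotation vector about the world's x, y, z in rad, then the shift along the world's x, y, z in mm, then the gripper command: -1 is shut, 1 is fully open, values between are in proportion. In form: [[ax, ay, az, dx, dy, dz, gripper], ...]. A call has exactly 5 rows; each row shifts and turns the commanded pose from where the row before left it; what a row does not reach is not made up. A row lasts 1/8 s, in which the tool goes at most 62.5 mm and 10.7 degrees, less where a joint would pass 70% of its speed; a pose out of reach is approached as far as the arm can. A call with a gripper value outside its range is refused whole. The fingers move at their own pace and stop on an object; FORCE is the grip in N (left out, the last holds). Time passes only in rows, so rows that do not move let the fingers close, or fill a call up. It gives the time, the measured TCP pose, the force, the opening and the grip force at its end, in the units of the state.
- bot.state(): the state, without advancing time (a new reading comes with each control period).
- viewer.capture(name): name is "side" or "top" or "wrist"; returns the picture (384x512x3 uint8, red, green, blue); there is no depth.
- viewer.calibration(name): a dict with "fx", "fy", "cx", "cy" (pixels), "world_to_cam" (4x4, takes a point from world to camera coordinates). Camera axes: x right, y down, z forward; pixel columns grow to the right and rows downward; lengths in mm; the calibration is good to about 2 mm. A picture is of the moment at which its call begins: read the wrist's pose just before it. calibration takes no time and is no camera call; for the wrist camera it gives the pose at the moment of the call.
- ticket.hand_in(): hands the job in; it is judged then, once.
Trained networks look in the newest picture that a camera, given by its name, has taken for a name from the list of things; names that differ only in an ending like _2 or _b are one class to them, and where a whole thing is asked for, a point or a joint stands for the part that bears it (a point fixed in the world has none). Each returns a list of dicts, best first, with "confidence" (0 to 1); they miss things now and then, are a little off and sometimes report something else, mostly with a low value. They report only what shows in the picture. A call takes as long as a camera call. They do not tell look-alikes from the thing itself.
- viewer.look_for(camera, name): "at" ([x, y, z] in mm, in world coordinates, good to about 4 mm: the middle of the surface that is visible of it).
- viewer.regions_of(camera, name): "mask" (384x512 bool, what is visible of it).
- viewer.place_of(camera, name): "at" ([x, y, z] in mm, in world coordinates, good to about 4 mm: a listed point, or the origin of a listed thing).
The state is a dict: "t": time; "joints": joint angles; "joint_vel": joint speeds; "joint_torque": joint torques, N m; "ee_pos": TCP position; "orientation": TCP orientation; "contact_force": force on the tool from outside, world axes, zero at the start; "wrist_torque": the same for the moment, N m; "gripper_width": opening from 0.0 (shut) to 1.0 (fully open); "gripper_force": force on a finger pad.
Only numpy, scipy, OpenCV 4.12 (cv2) and the standard library are available. Lean on these libraries where they do the work, as an engineer would, in place of code of your own. Each camera call takes 0.05 s, during which the arm holds its last target. There are 200 camera calls.

## Working session

There is one attempt and no reset: what is moved stays moved. The work goes in short steps, Python scripts to look and compute and a shell command to move; the robot and the scene stay as the last step left them, time stands still between calls to the robot, and variables do not carry over. Pictures are saved under pics/ and viewed, at most 10 in all, crops included, and the job is handed in when it is done.

```bash
mkdir -p pics; ls; python3 - <<'E'
from bench import bot, viewer
import cv2, numpy as np
s=bot.state();print(s['t'],s['ee_pos'],np.round(s['orientation'],3).tolist(),s['contact_force'])
for c in("top","side"):
    im=viewer.capture(c);cv2.imwrite(f'pics/{c}0.png',im[:,:,::-1])
    K=viewer.calibration(c);W=np.array(K['world_to_cam'])
    def px(p):
        q=W@np.r_[p,1];return [round(K['fx']*q[0]/q[2]+K['cx']),round(K['fy']*q[1]/q[2]+K['cy'])]
    for n in("snap_cap","screw_cap","vial","vial_mouth","rack","vial_tall","vial_short"):
        print(c,n,[(round(d['confidence'],2),np.round(d['at']).tolist(),px(d['at'])) for d in viewer.place_of(c,n)[:4]])
E
```

```text
pics
0.0 [233.24393879 685.96177837 217.7701053 ] [[-0.947, 0.322, -0.0], [0.322, 0.947, -0.001], [-0.0, -0.002, -1.0]] [0.12978034 0.03472052 0.26642658]
top snap_cap [(0.58, [486.0, -261.0, -2.0], [331, 215])]
top screw_cap [(0.61, [478.0, -370.0, 5.0], [378, 219])]
top vial [(0.71, [534.0, 28.0, 16.0], [208, 192]), (0.69, [472.0, -174.0, 0.0], [294, 221]), (0.65, [622.0, 181.0, 0.0], [146, 154])]
top vial_mouth [(0.6, [532.0, 30.0, 79.0], [204, 190])]
top rack [(0.57, [533.0, -3.0, -3.0], [222, 193])]
top vial_tall [(0.52, [522.0, -26.0, 10.0], [231, 197])]
top vial_short [(0.66, [548.0, 80.0, 11.0], [186, 186])]
side snap_cap [(0.51, [486.0, -259.0, -1.0], [283, 248])]
side screw_cap [(0.43, [477.0, -368.0, -0.0], [308, 269])]
side vial [(0.89, [471.0, -178.0, -4.0], [259, 238]), (0.62, [619.0, 180.0, -2.0], [242, 185]), (0.59, [534.0, 30.0, 14.0], [241, 200])]
side vial_mouth [(0.65, [620.0, 179.0, 70.0], [241, 163]), (0.62, [471.0, -177.0, 73.0], [258, 208]), (0.55, [536.0, 27.0, 86.0], [241, 175])]
side rack [(0.93, [528.0, 0.0, -6.0], [244, 210])]
side vial_tall [(0.75, [523.0, -27.0, 16.0], [247, 206])]
side vial_short [(0.42, [548.0, 82.0, 12.0], [236, 194])]
```

View pics/top0.png

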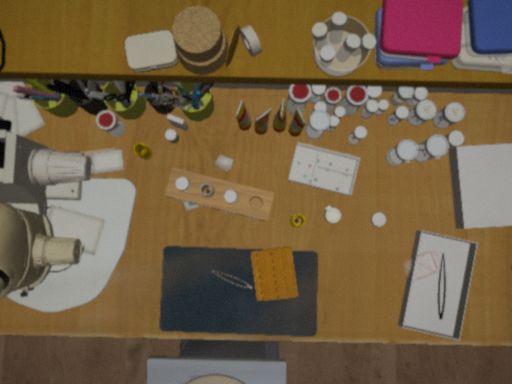

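View pics/side0.png

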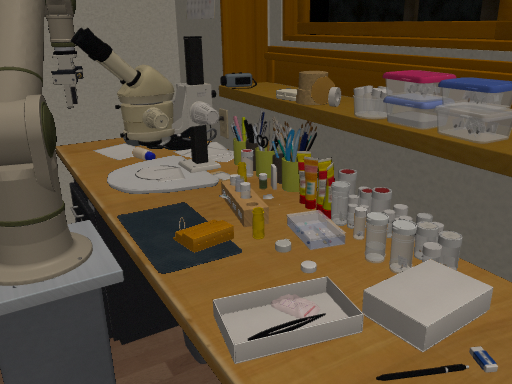

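```bash
cat > h.py <<'E'
from bench import bot, viewer
import cv2, numpy as np
def px(c,p,K=None):
    K=K or viewer.calibration(c);q=np.array(K['world_to_cam'])@np.r_[p,1]
    return int(round(K['fx']*q[0]/q[2]+K['cx'])),int(round(K['fy']*q[1]/q[2]+K['cy']))
def ray(c,u,v,z,K=None):
    K=K or viewer.calibration(c);W=np.array(K['world_to_cam']);R=W[:3,:3];o=-R.T@W[:3,3]
    d=R.T@np.array([(u-K['cx'])/K['fx'],(v-K['cy'])/K['fy'],1]);return o+d*(z-o[2])/d[2]
E
python3 - <<'E'
from h import *
out=[]
for c,r in(("top",(100,340,0,200)),("side",(0,220,20,270))):
    im=cv2.resize(cv2.imread(f'pics/{c}0.png'),None,fx=4,fy=4)
    for y in range(100,800,100):
        for x in range(200,700,100):
            for z,col in((0,(0,0,0)),(300,(0,0,255))):
                u,v=px(c,(x,y,z));cv2.circle(im,(4*u,4*v),4,col,-1)
                if x in(200,600):cv2.putText(im,f"{x//100},{y//100}",(4*u+4,4*v),0,.8,col,2)
    im=im[4*r[0]:4*r[1],4*r[2]:4*r[3]];out.append(cv2.resize(im,(400,int(im.shape[0]*400/im.shape[1]))))
h=max(o.shape[0] for o in out)
cv2.imwrite('pics/grid.png',np.hstack([cv2.copyMakeBorder(o,0,h-o.shape[0],0,0,0) for o in out]))
for c in("top","side"):
    W=np.array(viewer.calibration(c)['world_to_cam']);print(c,-W[:3,:3].T@W[:3,3],px(c,(233,686,218)))
# rough cap/tab in top
print(ray("top",333,215,15),ray("top",328,208,13))
E
```

```text
top [ 440.08216574  -79.75558011 1104.21520312] (-164, 337)
side [  -42.25744127 -1059.40870171   488.69671799] (74, 105)
[ 486.25294059 -262.2955285    15.        ] [ 502.33798866 -250.91214037   13.        ]
```

View pics/grid.png

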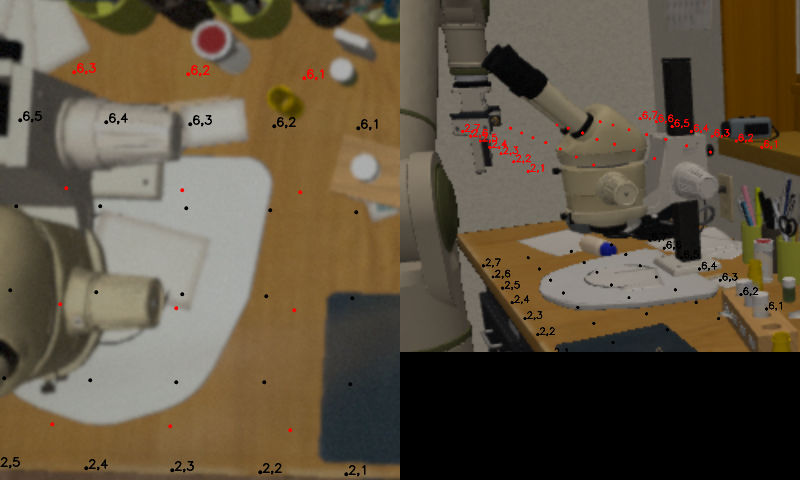

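```bash
python3 - <<'E'
from h import *
K=viewer.calibration("side");W=np.array(K['world_to_cam']);R=W[:3,:3];o=-R.T@W[:3,3]
for u,v in((76,40),(84,27),(110,40),(145,60),(110,140),(192,37),(150,128)):
    d=R.T@np.array([(u-K['cx'])/K['fx'],(v-K['cy'])/K['fy'],1])
    print(u,v,[np.round(o+d*(y-o[1])/d[1]).tolist() for y in(350,430,510)])
im=viewer.capture("wrist");cv2.imwrite('pics/w0.png',im[:,:,::-1])
W=np.array(viewer.calibration("wrist")['world_to_cam']);print(-W[:3,:3].T@W[:3,3],W[2,:3],viewer.calibration("wrist")['fx'])
E
```

```text
76 40 [[212.0, 350.0, 445.0], [226.0, 430.0, 443.0], [240.0, 510.0, 440.0]]
84 27 [[237.0, 350.0, 478.0], [253.0, 430.0, 477.0], [269.0, 510.0, 477.0]]
110 40 [[303.0, 350.0, 442.0], [322.0, 430.0, 440.0], [342.0, 510.0, 437.0]]
145 60 [[398.0, 350.0, 383.0], [423.0, 430.0, 377.0], [448.0, 510.0, 371.0]]
110 140 [[268.0, 350.0, 158.0], [285.0, 430.0, 139.0], [303.0, 510.0, 120.0]]
192 37 [[552.0, 350.0, 443.0], [586.0, 430.0, 441.0], [620.0, 510.0, 438.0]]
150 128 [[393.0, 350.0, 179.0], [418.0, 430.0, 161.0], [443.0, 510.0, 144.0]]
[165.2917533  708.20347023 385.19282521] [ 0.24385472 -0.08215756 -0.96632552] 324.2255986696065
```

View pics/w0.png

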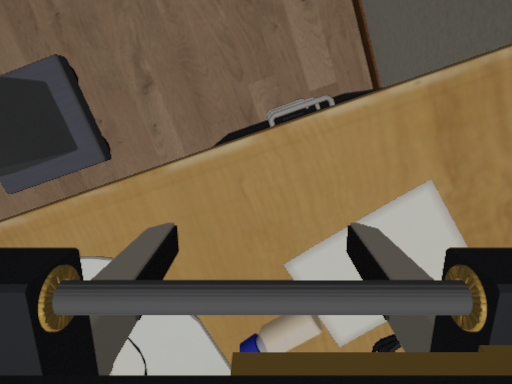

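```bash
python3 -m pendant '[[0,0,0,0,0,55,1],[0,0,0,0,0,60,1],[0,0,0,0,0,60,1],[0,0,0,0,0,60,1],[0,0,0,0,0,60,1]]'; python3 -m pendant '[[0,0,0,0,0,50,1],[0,0,0,0,0,50,1],[0,0,-0.15,20,-20,10,1],[0,0,-0.16,30,-40,0,1],[0,0,-0.16,30,-45,0,1]]'
```

```text
t: 1.48
ee_pos: [233.3, 686.0, 515.9]
orientation: [[-0.947, 0.322, 0.0], [0.322, 0.947, 0.0], [-0.0, 0.0, -1.0]]
contact_force: [0.8, 1.6, -0.6]
gripper_width: 1.0
gripper_force: 0.0
t: 2.1
ee_pos: [314.0, 580.6, 623.1]
orientation: [[-0.695, 0.719, -0.0], [0.719, 0.695, -0.0], [-0.0, -0.0, -1.0]]
contact_force: [0.1, -0.4, 0.1]
gripper_width: 0.998
gripper_force: 0.0
```

```bash
python3 -m pendant '[[0,0,-0.17,30,-48,0,1],[0,0,-0.17,30,-48,0,1],[0,0,-0.17,30,-48,0,1],[0,0,-0.17,30,-48,0,1],[0,0,-0.17,30,-48,0,1]]' |head -2; python3 -m pendant '[[0,0,-0.17,20,-55,0,1],[0,0,-0.17,20,-58,0,1],[0,0,-0.17,15,-57,-10,1],[0,0,-0.17,5,-55,-25,1],[0,0,-0.17,0,-52,-30,1]]'|head -3;  python3 -m pendant '[[0,0,0,-8,-45,-40,1],[0,0,0,-8,-45,-40,1],[0,0,0,-8,-45,-40,1],[0,0,0,-8,-45,-40,1],[0,0,0,-8,-45,-40,1]]'|head -3
```

```text
t: 2.72
ee_pos: [464.0, 339.5, 623.9]
t: 3.35
ee_pos: [523.5, 62.2, 558.2]
orientation: [[0.804, 0.595, 0.001], [0.595, -0.804, 0.0], [0.001, 0.0, -1.0]]
t: 3.98
ee_pos: [483.0, -161.8, 357.8]
orientation: [[0.799, 0.601, 0.001], [0.601, -0.799, 0.0], [0.001, 0.001, -1.0]]
```

```bash
python3 -m pendant '[[0,0,0,0,-20,-50,1],[0,0,0,0,-20,-50,1],[0,0,0,0,-20,-50,1],[0,0,0,0,-20,-50,1],[0,0,0,3,-20,-18,1]]'|head -3
python3 - <<'E'
from h import *
K=viewer.calibration("wrist");im=viewer.capture("wrist");cv2.imwrite('pics/w1.png',im[:,:,::-1])
print(bot.state()['ee_pos'])
for n in("snap_cap","screw_cap"):print(n,[(round(d['confidence'],2),np.round(d['at'],1).tolist(),px("wrist",d['at'],K)) for d in viewer.place_of("wrist",n)])
for d in viewer.regions_of("wrist","snap_cap"):
    m=d['mask'].astype(np.uint8);v,u=np.nonzero(m);print(d['confidence'],m.sum(),u.mean(),v.mean(),u.min(),u.max(),v.min(),v.max())
E
```

```text
t: 4.6
ee_pos: [485.2, -260.6, 137.9]
orientation: [[0.8, 0.6, -0.004], [0.6, -0.8, 0.001], [-0.002, -0.003, -1.0]]
[ 485.40220949 -263.45876583  137.37135758]
snap_cap [(0.71, [488.7, -258.0, -1.5], (262, 175))]
screw_cap [(0.68, [482.3, -362.6, 0.6], (341, 241))]
0.61 1426 264.1521739130435 181.2664796633941 244 284 157 203
```

View pics/w1.png

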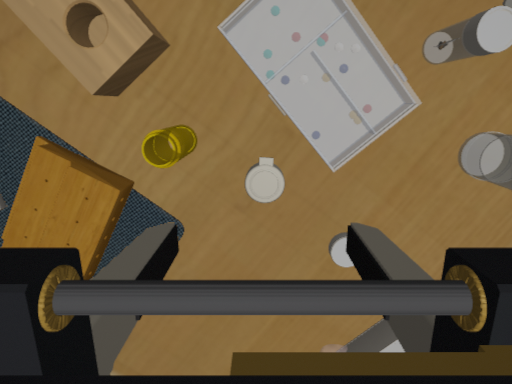

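```bash
python3 - <<'E'
from h import *
s=bot.state();print(s['ee_pos']);R=np.array(s['orientation'])
K=viewer.calibration("wrist")
im=viewer.capture("wrist");m=viewer.regions_of("wrist","snap_cap")[0]['mask'].astype(np.uint8)
v,u=np.nonzero(m);print(u.min(),u.max(),v.min(),v.max())
g=cv2.cvtColor(im,cv2.COLOR_RGB2HSV);w=((g[:,:,1]<45)&(g[:,:,2]>150)&(cv2.dilate(m,np.ones((9,9)))>0)).astype(np.uint8)
o=cv2.morphologyEx(w,cv2.MORPH_OPEN,cv2.getStructuringElement(2,(21,21)))
c=max(cv2.findContours(o,0,1)[0],key=cv2.contourArea);print(cv2.minEnclosingCircle(c),cv2.moments(c)['m10']/cv2.moments(c)['m00'],cv2.moments(c)['m01']/cv2.moments(c)['m00'])
(cu,cv_),r=cv2.minEnclosingCircle(c)
t=w&(1-cv2.dilate(o,np.ones((3,3))));vv,uu=np.nonzero(t[:int(cv_)-12]);print('tab',uu.mean(),vv.mean(),len(uu))
C=ray("wrist",cu,cv_,11,K);T=ray("wrist",uu.mean(),vv.mean(),14,K);print(C,T,np.degrees(np.arctan2(*(T-C)[1::-1])),'toolx',np.degrees(np.arctan2(R[1,0],R[0,0])))
E
```

```text
[ 486.30266946 -260.71471155  140.70073085]
243 283 157 202
((263.1764831542969, 183.0), 19.0179386138916) 263.1097208854668 183.35771575232596
tab 264.51851851851853 160.62962962962962 81
[ 486.05649125 -262.7812179    11.        ] [ 504.15929997 -250.68483992   14.        ] 33.75102383464074 toolx 36.8415407447005
```

```bash
python3 -m pendant '[[0,0,0,0,-1,-50,0.4],[0,0,0,0,0,-45,0.4],[0,0,0,0,0,-28,0.4],[0,0,0,0,0,-14.6,0.4],[0,0,0,0,0,0,0.4]]' 25; python3 -m pendant '[[0,0,0,0,0,0,-1],[0,0,0,0,0,0,-1],[0,0,0,0,0,0,-1],[0,0,0,0,0,0,-1],[0,0,0,0,0,0,-1]]' 25
```

```text
t: 5.52
ee_pos: [486.7, -261.3, 3.2]
orientation: [[0.8, 0.601, 0.0], [0.601, -0.8, 0.0], [0.0, -0.0, -1.0]]
contact_force: [-0.8, -0.5, 0.4]
gripper_width: 0.702
gripper_force: 0.0
t: 6.15
ee_pos: [486.7, -261.6, 3.5]
orientation: [[0.8, 0.6, 0.001], [0.6, -0.8, -0.0], [0.001, 0.001, -1.0]]
contact_force: [-0.0, 2.0, 6.9]
gripper_width: 0.396
gripper_force: 25.0
```

```bash
python3 -m pendant '[[0,0,0,0,0,10,-1],[0,0,0,0,0,40,-1],[0,0,0,0,0,55,-1],[0,0,0,0,0,60,-1],[0,0,0,0,10,57,-1]]' 50; python3 -m pendant '[[0,0,0.138,9.5,56,0,-1],[0,0,0.138,9.5,56,0,-1],[0,0,0.138,9.5,56,0,-1],[0,0,0.138,9.5,56,0,-1],[0,0,0.138,9.5,56,0,-1]]' 
python3 - <<'E'
from h import *
K=viewer.calibration("wrist");im=viewer.capture("wrist");cv2.imwrite('pics/w2.png',im[:,:,::-1])
for n in("vial_mouth","vial","vial_tall","vial_short","rack","snap_cap"):print(n,[(round(d['confidence'],2),np.round(d['at'],1).tolist(),px("wrist",d['at'],K)) for d in viewer.place_of("wrist",n)])
print(bot.state()['ee_pos'])
E
```

```text
t: 6.78
ee_pos: [485.8, -252.1, 227.5]
orientation: [[0.801, 0.599, -0.0], [0.599, -0.801, -0.001], [-0.0, 0.0, -1.0]]
contact_force: [1.2, -0.4, 0.6]
gripper_width: 0.388
gripper_force: 50.0
t: 7.4
ee_pos: [533.7, 30.1, 225.7]
orientation: [[0.231, 0.973, 0.0], [0.973, -0.231, 0.0], [0.0, 0.0, -1.0]]
contact_force: [1.0, 0.5, 0.2]
gripper_width: 0.388
gripper_force: 50.0
vial_mouth [(0.97, [472.7, -178.4, 73.6], (252, 357)), (0.63, [534.2, 27.8, 82.1], (263, 180)), (0.16, [547.5, 79.6, 11.9], (264, 121))]
vial [(0.85, [470.4, -171.6, -1.0], (251, 313)), (0.82, [530.8, 27.1, 12.0], (260, 168)), (0.77, [621.5, 184.5, 2.3], (308, 8)), (0.65, [526.5, -2.9, 0.7], (263, 190))]
vial_tall []
vial_short [(0.75, [548.5, 79.5, 15.2], (265, 121))]
rack [(0.91, [529.5, -1.1, 0.6], (265, 188))]
snap_cap [(0.62, [535.6, 30.5, 222.6], (266, 232))]
[533.5716821   26.71953035 225.28516491]
```

View pics/w2.png

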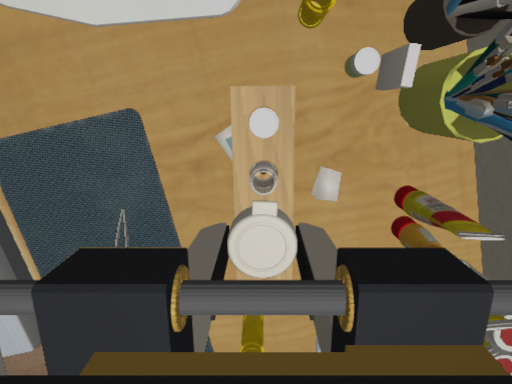

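```bash
python3 - <<'E'
from h import *
im=cv2.imread('pics/w2.png');c=cv2.resize(im[140:290,200:330],None,fx=4.6,fy=4,interpolation=cv2.INTER_CUBIC)
c=cv2.resize(im[140:290,200:330],(520,600),interpolation=cv2.INTER_CUBIC);cv2.imwrite('pics/w2c.png',c)
print(px("wrist",(533.6,29.2,238)),px("wrist",(533.6,29.2,222)))
E
```

```text
(262, 241) (262, 229)
```

View pics/w2c.png

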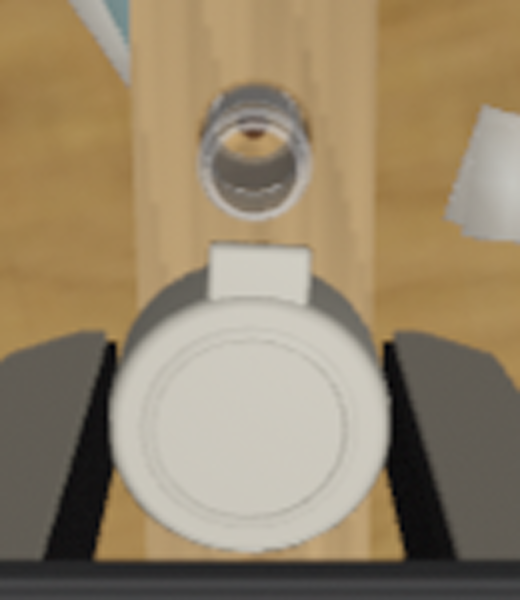

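```bash
python3 - <<'E'
from h import *
print(viewer.look_for("wrist","vial_mouth")[:2])
P=[]
for i in range(6):
    K=viewer.calibration("wrist");M=ray("wrist",263.7,181.2,85,K);C=ray("wrist",262.5,246,238,K);P.append(np.r_[M,C,bot.state()['ee_pos']]);viewer.capture("wrist")
P=np.array(P);print(P.mean(0).round(1));m=P.mean(0);d=(m[:3]-m[3:6]);print('shift',d[:2])
E
```

```text
[{'at': [533.4, 27.2, 63.2], 'confidence': 0.92}, {'at': [476.0, -165.7, 47.6], 'confidence': 0.78}]
[534.5  24.9  85.  533.6  26.9 238.  533.8  27.2 225.2]
shift [ 0.91189088 -2.06111943]
```

```bash
python3 -m pendant '[[0,0,0,0.8,-1.8,-45,-1],[0,0,0,0,0,-45,-1],[0,0,0,0,0,-30,-1],[0,0,0,0,0,-10,-1],[0,0,0,0,0,0,-1]]' 55
python3 - <<'E'
from h import *
for c in("side","wrist"):
    im=viewer.capture(c)
    u,v=px(c,(534,27,90));print(c,u,v,bot.state()['ee_pos'])
    a=im[max(0,v-40):v+40,u-50:u+50,::-1];cv2.imwrite(f'pics/{c}3.png',cv2.resize(a,None,fx=4,fy=4,interpolation=cv2.INTER_CUBIC))
a=[cv2.imread(f'pics/{c}3.png') for c in("side","wrist")];cv2.imwrite('pics/b3.png',np.hstack([cv2.resize(x,(400,320)) for x in a]))
E
```

```text
t: 8.72
ee_pos: [534.8, 26.3, 95.0]
orientation: [[0.235, 0.972, -0.001], [0.972, -0.235, -0.0], [-0.0, -0.0, -1.0]]
contact_force: [-0.1, 0.2, 0.6]
gripper_width: 0.389
gripper_force: 55.0
side 240 174 [535.17538819  26.41298748  95.67247372]
wrist 260 231 [535.38838578  26.48389234  96.02244239]
```

View pics/b3.png

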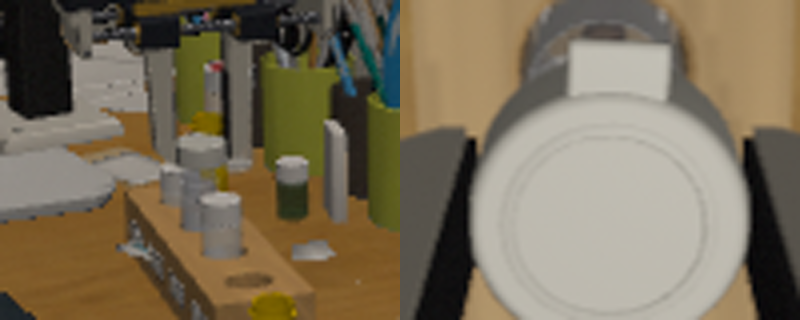

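```bash
python3 -m pendant '[[0,0,0,0,0,-3,-1],[0,0,0,0,0,-3,-1],[0,0,0,0,0,-2,-1],[0,0,0,0,0,-1.5,-1],[0,0,0,0,0,-1,-1]]' 60; python3 -m pendant '[[0,0,0,0,0,-1,-1],[0,0,0,0,0,-0.5,-1],[0,0,0,0,0,-0.5,-1],[0,0,0,0,0,-0.5,-1],[0,0,0,0,0,0,-1]]' 
```

```text
t: 9.45
ee_pos: [534.7, 26.6, 84.4]
orientation: [[0.235, 0.972, -0.0], [0.972, -0.235, -0.0], [-0.0, -0.0, -1.0]]
contact_force: [-0.4, -1.0, -0.2]
gripper_width: 0.388
gripper_force: 60.0
t: 10.07
ee_pos: [535.1, 26.9, 82.6]
orientation: [[0.235, 0.972, 0.001], [0.972, -0.235, 0.001], [0.001, 0.001, -1.0]]
contact_force: [-0.9, 0.4, 9.1]
gripper_width: 0.385
gripper_force: 60.0
```

```bash
python3 -m pendant '[[0,0,0,0,0,-1,-1],[0,0,0,0,0,-1,-1],[0,0,0,0,0,-1,-1],[0,0,0,0,0,-1,-1],[0,0,0,0,0,-1,-1]]'; python3 -m pendant '[[0,0,0,0,0,-1,-1],[0,0,0,0,0,-0.5,-1],[0,0,0,0,0,-0.5,-1],[0,0,0,0,0,-0.3,-1],[0,0,0,0,0,0,-1]]'
```

```text
t: 10.7
ee_pos: [534.6, 26.5, 76.8]
orientation: [[0.235, 0.972, -0.0], [0.972, -0.235, -0.0], [-0.0, -0.0, -1.0]]
contact_force: [0.1, -1.5, -0.6]
gripper_width: 0.389
gripper_force: 60.0
t: 11.32
ee_pos: [535.0, 26.6, 75.8]
orientation: [[0.235, 0.972, 0.001], [0.972, -0.235, 0.001], [0.001, 0.001, -1.0]]
contact_force: [-2.6, 0.9, 15.4]
gripper_width: 0.389
gripper_force: 60.0
```

```bash
python3 -m pendant '[[0,0,0,0,0,-0.4,-1],[0,0,0,0,0,-0.3,-1],[0,0,0,0,0,0,-1],[0,0,0,0,0,0,-1],[0,0,0,0,0,0,-1]]'; python3 -m pendant '[[0,0,0,0,0,0,-1],[0,0,0,0,0,0,-1],[0,0,0,0,0,0,-1],[0,0,0,0,0,0,-1],[0,0,0,0,0,0,-1]]'
```

```text
t: 11.95
ee_pos: [535.1, 26.6, 75.7]
orientation: [[0.235, 0.972, 0.002], [0.972, -0.235, 0.001], [0.001, 0.001, -1.0]]
contact_force: [-5.0, 0.3, 24.7]
gripper_width: 0.384
gripper_force: 60.0
t: 12.58
ee_pos: [535.1, 26.6, 75.7]
orientation: [[0.235, 0.972, 0.001], [0.972, -0.235, 0.001], [0.001, 0.001, -1.0]]
contact_force: [-4.0, -0.0, 23.8]
gripper_width: 0.382
gripper_force: 60.0
```

```bash
python3 -m pendant '[[0,0,0,0,0,1,-1],[0,0,0,0,0,3,-1],[0,0,0,0,0,6,-1],[0,0,0,0,0,8,-1],[0,0,0,0,0,10,-1]]'; python3 -m pendant '[[0,0,0,0,0,12,-1],[0,0,0,0,0,15,-1],[0,0,0,0,0,15,-1],[0,0,0,0,0,15,-1],[0,0,0,0,0,12,-1]]'; python3 -m pendant '[[0,0,0,0,0,10,-1],[0,0,0,0,0,6,-1],[0,0,0,0,0,2,-1],[0,0,0,0,0,0,-1],[0,0,0,0,0,0,-1]]'
python3 - <<'E'
from h import *
im=viewer.capture("side");print([(d['confidence'],np.round(d['at'])) for d in viewer.place_of("side","vial")])
cv2.imwrite('pics/s4.png',cv2.resize(im[100:240,180:320,::-1],None,fx=4,fy=4,interpolation=cv2.INTER_CUBIC))
E
```

```text
t: 13.2
ee_pos: [534.7, 26.6, 102.6]
orientation: [[0.235, 0.972, -0.0], [0.972, -0.235, -0.0], [-0.0, -0.0, -1.0]]
contact_force: [0.1, 0.7, -1.2]
gripper_width: 0.389
gripper_force: 60.0
t: 13.82
ee_pos: [534.9, 26.6, 172.2]
orientation: [[0.235, 0.972, 0.001], [0.972, -0.235, 0.0], [0.0, 0.001, -1.0]]
contact_force: [0.1, 0.4, -1.0]
gripper_width: 0.384
gripper_force: 60.0
t: 14.45
ee_pos: [534.5, 26.6, 188.7]
orientation: [[0.235, 0.972, -0.001], [0.972, -0.235, -0.0], [-0.0, -0.001, -1.0]]
contact_force: [0.1, 0.6, -0.6]
gripper_width: 0.388
gripper_force: 60.0
[(0.88, array([ 473., -177.,   -3.])), (0.69, array([533.,  25., 129.])), (0.61, array([621., 179.,   0.]))]
```

View pics/s4.png

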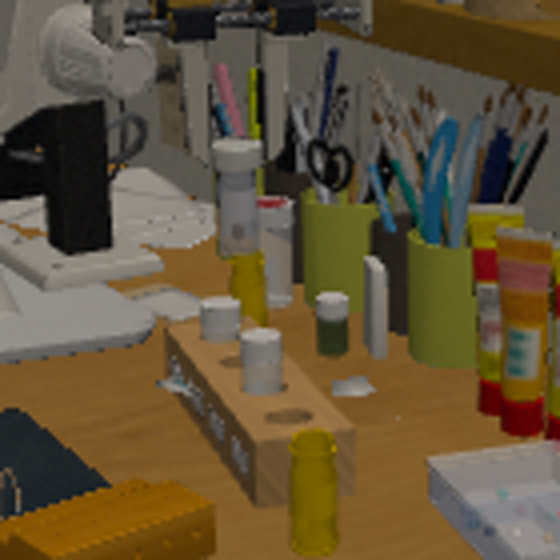

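The side view shows the capped vial hanging upright from the fingers, around crop pixel (237,195). The rack is clear below it, with both closed vials still standing.

```bash
python3 -c "
from bench import ticket
print(ticket.hand_in())"
```

```text
the job is handed in; nothing more can be done
None
```

The snap cap clicked home on the open vial and was pressed there at about 24 N. The vial now hangs upright from the cap, its foot about 8 cm above the rack, and the job is handed in (no verdict was returned).

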